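# Lay out the coolers on two circuit boards

## Task

Set up the cooling parts on the two green circuit boards on the mat: lay the copper plate centred on the large board's processor, the large heat sink centred on the plate and the fan centred on that heat sink, and set the small heat sink centred on the small board's chip, all lying flat with their sides square to the board. Stand the pot of screws upright on the mat just left of the small board as you see it from the robot, in line with the middle of the board's left end and about a finger's breadth (20 mm) away from it. Let go of everything and leave the bottle, the multimeter and the solder spool where they are.

Things in the scene. Friction and masses are not known exactly. Their poses are not given: they have to be found in the camera images.
- main_board: Large green circuit board, 102 (x) x 146 (y) mm, fixed on posts on the 2 mm thick blue mat. Origin: centre of the outline, at mat level (z = 2 mm); z up, y to the robot's left within 0.2 rad. Board top 8 mm over the origin. Steel-capped square processor 40 x 40 mm centred at x 0, y -15 mm, top 14 mm over the origin; parts near it are lower. Connectors up to 18 mm at y = 53 to 71 mm.
- small_board: Small green circuit board, 56 (x) x 85 (y) mm, fixed on posts on the mat. Origin: centre of the outline, at mat level (z = 2 mm); z up, y to the robot's left within 0.2 rad, so its left end is at y +42.5 mm. Board top 8 mm over the origin. Steel-capped square chip 28 x 28 mm centred at x 0, y -10 mm, top 12 mm over the origin. Connector up to 14 mm at y = 28 to 38 mm.
- copper_plate: Bare copper plate (heat spreader), 44 x 44 x 8 mm, solid, loose, about 0.13 kg, lying flat on the mat. Origin: centre of the underside; x and y along its sides, z up. It looks the same after a quarter turn, and any quarter turn will do.
- large_sink: Large finned aluminium heat sink, 60 x 60 x 28 mm, fins up and along its x, loose, about 0.12 kg. Its outside may be gripped as a plain block. Origin: centre of the underside; x and y along its sides, z up. Turned by a quarter it fits as well.
- fan: Square black cooling fan, 60 x 60 x 15 mm, with a grey rotor, loose, lying flat, about 0.07 kg. Its outside may be gripped as a plain block. Origin: centre of the underside; x and y along its sides, z up. It looks the same after a quarter turn, and any quarter turn will do.
- small_sink: Small finned aluminium heat sink, 32 x 32 x 18 mm, fins up and along its x, loose, about 0.03 kg. Its outside may be gripped as a plain block. Origin: centre of the underside; x and y along its sides, z up. Turned by a quarter it fits as well.
- screw_pot: Open round steel pot with a few dark screws in it (fixed to its floor), outside diameter 48 mm, height 30 mm, wall 2 mm, loose, upright, about 0.06 kg; may be gripped across the outside. Origin: centre of the underside; z up; its yaw does not matter.
- bottle: Bystander: white plastic bottle with grey cap, diameter 44 mm, height 72 mm, standing loose near the far edge of the mat. Origin: centre of the underside.
- multimeter: Bystander: black multimeter, 180 (x) x 85 (y) x 45 mm, lying loose to the robot's right. Origin: centre of the underside.
- solder_spool: Bystander: spool of solder with black flanges, diameter 60 mm, height 36 mm, standing on a flange to the robot's left. Origin: centre of the underside.
There are look-alikes about, which are no part of the job. What is shaped like the screw_pot but blue is not meant.

How it is judged:
By the outcome, as a careful person would: the job done as asked, in the order asked, and still so for the second after the job is handed in, with the robot touching nothing.
It also fails if it takes over 122 s, if anything falls off the work surface, if the arm or the gripper's body presses on something with over 40 N, if the wrist force passes 120 N, or if a joint passes its speed limit or range.

## Robot

A 7-joint arm with a two-finger parallel gripper is mounted at the origin on the work surface. World frame = base frame: x ahead of the robot, y to its left, z up, the work surface at z = 0. Lengths are in m, angles in rad, forces in N, time in s.
With the tool pointing down it reaches from about 0.4 to 0.875 m from the base axis. Payload 4.4 kg.
Tool frame: the origin (TCP) lies between the finger pads; the fingertips stand 17 mm ahead of it and the grasp point (between the pads) lies 2 mm behind it; z points along the fingers, y is the line along which they close (so a half turn about z gives the same grasp; the last joint's range is limited). The gripper opens to 85 mm and grips with 20 to 120 N. Pads are 22 mm wide; open, the fingers measure 114 mm over their backs; the gripper's body (76 mm by 85 mm) begins 54 mm behind the grasp point. The pads swing forward as they close: fully open they stand 13 mm farther back than shut.
Start: joints at [-1.29, 0.628, 0.038, 1.517, -0.027, 0.996, -0.02], TCP at [0.221, 0.611, 0.248] pointing down, gripper open.
Joint ranges: [-3.06, 3.06], [-0.37, 2.12], [-1.25, 1.32], [0.18, 2.47], [-1.1, 4.24], [0.23, 1.98], [-2.94, 2.94]. Speed limits (rad/s): [2.57, 2.57, 3.14, 3.14, 3.14, 3.14, 3.14].

## Interface

Orientations are given as a rotation vector (axis times angle).
In Python, from bench import env gives the robot as it stands.
- The arm moves only by the shell command python3 -m pendant 'ROWS' [FORCE]. ROWS is JSON, a list of rows, each a list of 3 entries, a list of its own where there are three numbers: the turn, a rotation vector about the world's x, y, z in degrees, then the shift along the world's x, y, z in mm, then the closure, from 0 (fully open) to 1 (shut). In form: [[[ax, ay, az], [dx, dy, dz], claw], ...]. A call has exactly 10 rows; each row shifts and turns the commanded pose from where the row before left it; what a row does not reach is not made up. A row lasts 1/8 s, in which the tool goes at most 62.5 mm and 10.7 degrees, less where a joint would pass 70% of its speed; a pose out of reach is approached as far as the arm can. A call with a gripper value outside its range is refused whole. The fingers move at their own pace and stop on an object; FORCE is the grip in N (left out, the last holds). Time passes only in rows, so rows that do not move let the fingers close, or fill a call up. It gives the time, the measured TCP pose, the force, the opening and the grip force at its end, in the units of the state.
- env.get_state(): the state, without advancing time (a new reading comes with each control period).
- env.snapshot(name): name is "side" or "top" or "wrist"; returns a dict with "color" (480x640x3 uint8, red, green, blue), "camera_matrix" (3x3 intrinsics, pixels), "origin" and "orientation" of the camera in the world. Camera axes: x right, y up, looking along -z (the intrinsics and any distortion apply to the point x, -y, -z); pixel columns grow to the right and rows downward; lengths in m; the calibration is good to about 2 mm. A picture is of the moment at which its call begins. There is no depth.
- env.sign_off(): hands the job in; it is judged then, once.
Trained networks look in a picture, given as the dict that the camera call returned (one of the last four; its "shot" number tells which), for a name from the list of things; names that differ only in an ending like _2 or _b are one class to them, and where a whole thing is asked for, a point or a joint stands for the part that bears it (a point fixed in the world has none). Each returns a list of dicts, best first, with "conf" (0 to 1); they miss things now and then, are a little off and sometimes report something else, mostly with a low value. They report only what shows in the picture. A call takes as long as a camera call. They do not tell look-alikes from the thing itself.
- env.regions_of(picture, label): "pixels" (480x640 bool, what is visible of it) and "box" ([left, top, width, height] in pixels, round what is visible of it).
- env.mark_of(picture, label): "at" ([column, row] in pixels: a listed point, or the origin of a listed thing).
The state is a dict: "time": time; "joint_pos": joint angles; "qvel": joint speeds; "tau": joint torques, N m; "tcp_pos": TCP position; "tcp_rot": TCP orientation; "ft_force": force on the tool from outside, world axes, zero at the start; "torque": the same for the moment, N m; "grip_width": finger opening in m; "gripper_force": force on a finger pad.
Only numpy, scipy, OpenCV 4.12 (cv2) and the standard library are available. Lean on these libraries where they do the work, as an engineer would, in place of code of your own. Each camera call takes 0.05 s, during which the arm holds its last target. There are 200 camera calls.

## Working session

There is one attempt and no reset: what is moved stays moved. The work goes in short steps, Python scripts to look and compute and a shell command to move; the robot and the scene stay as the last step left them, time stands still between calls to the robot, and variables do not carry over. Pictures are saved under pics/ and viewed, at most 15 in all, crops included, and the job is handed in when it is done.

```bash
mkdir -p pics; ls
python3 - <<'E'
from bench import env
import cv2
s=env.get_state(); print(s)
for n in ("top","side"):
    p=env.snapshot(n); cv2.imwrite(f"pics/{n}0.png",p["color"][:,:,::-1]); print(n,p["camera_matrix"],p["origin"],p["orientation"],p.keys())
E
```

```text
pics
{'time': 0.0, 'joint_pos': array([-1.28976831,  0.62933609,  0.03844385,  1.51836623, -0.0270184 ,
        0.9962653 , -0.02003446]), 'qvel': array([-0.00079595, -0.00049098,  0.00067815, -0.00186348, -0.00049244,
       -0.00053501,  0.00052292]), 'tau': array([-1.19643068e-03, -5.63393497e+01,  1.22580741e+00, -1.93440109e+01,
        1.10445012e-02,  1.05606130e-02,  6.46311932e-06]), 'tcp_pos': array([0.22071671, 0.61076189, 0.24739614]), 'tcp_rot': array([-5.42086933e-01, -3.09415309e+00,  2.87560014e-03]), 'ft_force': array([-0.46426347,  0.02834427,  0.35241791]), 'torque': array([ 0.01975588, -0.01332088,  0.00415951]), 'gripper_force': 0.0, 'grip_width': 0.08570151301530649}
top [[507.76764077   0.         328.75580479]
 [  0.         507.76764077 243.26716031]
 [  0.           0.           1.        ]] [0.45988564 0.01240572 1.28018839] [ 0.06473596 -0.0729276  -1.57120819] dict_keys(['color', 'camera_matrix', 'origin', 'orientation', 'shot'])
side [[524.48265624   0.         310.30126668]
 [  0.         524.48265624 243.42841513]
 [  0.           0.           1.        ]] [ 0.05094867 -0.66629006  0.64727672] [ 0.89955326 -0.29764968 -0.59219132] dict_keys(['color', 'camera_matrix', 'origin', 'orientation', 'shot'])
```

View pics/top0.png

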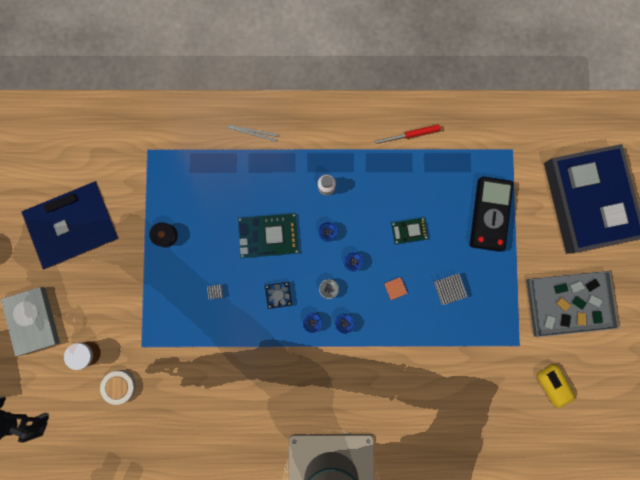

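View pics/side0.png

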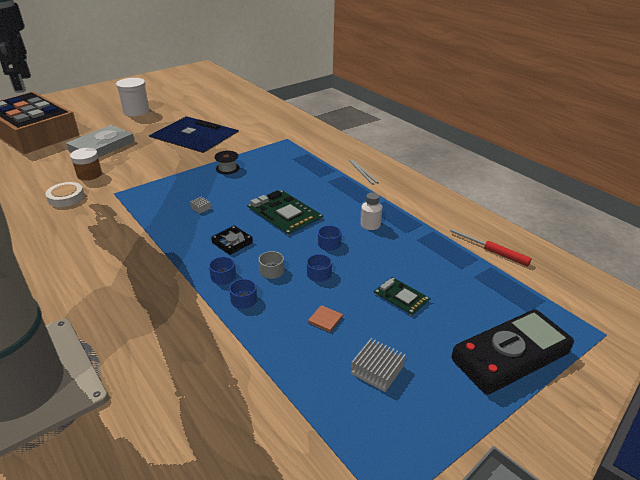

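The top picture shows the work items and their look-alikes:
- **Screw pot:** steel pot at (329,288). Look-alikes are the blue pots at (328,231), (354,260), (313,322) and (345,322).
- **Boards:** main board at (268,235), small board at (410,230). The navy board at (70,225) is off the mat.
- **Cooling parts:** plate at (396,288), large sink at (451,289), fan at (279,294), small sink at (215,292). Other square pieces lie in the boxes at (585,190) and (570,303), all off the mat.

I choose the grey pot and the items on the mat.

```bash
cat > h.py <<'E'
import numpy as np, cv2
from scipy.spatial.transform import Rotation as R
from scipy.optimize import minimize
from bench import env
Z0=0.002
BOX={'copper_plate':(.044,.044,.008),'large_sink':(.06,.06,.028),'fan':(.06,.06,.015),'small_sink':(.032,.032,.018)}
def proj(p,P):
    c=R.from_rotvec(p['orientation']).inv().apply(np.atleast_2d(P)-p['origin']); K=p['camera_matrix']
    return np.c_[K[0,2]+K[0,0]*c[:,0]/-c[:,2],K[1,2]-K[1,1]*c[:,1]/-c[:,2]]
def ray(p,px,z):
    px=np.atleast_2d(px).astype(float);K=p['camera_matrix']
    d=np.c_[(px[:,0]-K[0,2])/K[0,0],-(px[:,1]-K[1,2])/K[1,1],-np.ones(len(px))]
    d=R.from_rotvec(p['orientation']).apply(d);o=np.array(p['origin'])
    return o+d*((z-o[2])/d[:,2])[:,None]
def pts(name,z):
    if name in BOX:
        a,b,h=BOX[name];return np.array([[i*a/2,j*b/2,z+k*h] for i in(-1,1) for j in(-1,1) for k in(0,1)])
    if name=='screw_pot':
        t=np.linspace(0,2*np.pi,40);return np.array([[.024*np.cos(u),.024*np.sin(u),z+k] for u in t for k in(0,.03)])
    a,b={'main_board':(.102,.146),'small_board':(.056,.085)}[name]
    return np.array([[i*a/2,j*b/2,z+.0075] for i in(-1,1) for j in(-1,1)])
def sil(p,name,q,z,s=4):
    c,sn=np.cos(q[2]),np.sin(q[2]);P=pts(name,z).copy()
    P[:,:2]=P[:,:2]@np.array([[c,sn],[-sn,c]])+q[:2]
    h=cv2.convexHull(proj(p,P).astype(np.float32))[:,0]
    m=np.zeros((480,640),np.uint8);cv2.fillConvexPoly(m,np.round(h*16).astype(np.int32),255,cv2.LINE_AA,4);return m/255.
def fit(p,name,mask,z=Z0,yaws=None):
    m=mask.astype(float);ys,xs=np.nonzero(mask);w=ray(p,[xs.mean(),ys.mean()],z+.005)[0]
    f=lambda q:1-np.minimum(m,S:=sil(p,name,[q[0],q[1],q[2]/10],z)).sum()/np.maximum(m,S).sum()
    best=None
    for y0 in ([0] if name=='screw_pot' else yaws if yaws is not None else [-.6,-.2,.2,.6]):
        r=minimize(f,[w[0],w[1],y0*10],method='Nelder-Mead',options=dict(initial_simplex=np.array([w[0],w[1],y0*10])+np.array([[0,0,0],[.008,0,0],[0,.008,0],[0,0,2.]]),xatol=1e-4,fatol=1e-5,maxiter=200))
        if best is None or r.fun<best.fun:best=r
    return np.array([best.x[0],best.x[1],best.x[2]/10]),1-best.fun
def find(p,name,z=Z0,near=None,yaws=None):
    out=[]
    for d in env.regions_of(p,name):
        if d['pixels'].sum()<20:continue
        q,i=fit(p,name,d['pixels'],z,yaws);out.append((q,i,d['conf'],d['box']))
    if near is not None: out.sort(key=lambda o:np.hypot(*(o[0][:2]-near)))
    return out
def cap(p,size,near,z):
    """bright steel cap: square of given size near world xy, at height z"""
    c=p['color'].astype(int);m=((c.min(2)>120)&(c.max(2)-c.min(2)<50)).astype(np.uint8)
    m=cv2.morphologyEx(m,cv2.MORPH_OPEN,np.ones((5,5)))
    o=[]
    for ct in cv2.findContours(m,cv2.RETR_EXTERNAL,cv2.CHAIN_APPROX_NONE)[0]:
        w=ray(p,ct[:,0],z)[:,:2].astype(np.float32)*1000;(cx,cy),(a,b),t=cv2.minAreaRect(w)
        if abs(a-size)<7 and abs(b-size)<7:o.append((cx,cy,a,b,(t+45)%90-45))
    o.sort(key=lambda v:np.hypot(v[0]-near[0]*1e3,v[1]-near[1]*1e3));return o
def snap(name,fn=None):
    p=env.snapshot(name)
    if fn:cv2.imwrite(f'pics/{fn}.png',p['color'][:,:,::-1])
    return p
E
python3 - <<'E'
from h import *
np.set_printoptions(precision=4,suppress=True)
for cam in('top','side'):
    p=snap(cam)
    for n in ['main_board','small_board','copper_plate','large_sink','fan','small_sink','screw_pot']:
        for o in find(p,n,yaws=[-.15,.15] if 'board' in n else None): print(cam,n,o[0],round(o[1],2),round(o[2],2),np.round(o[3]))
p=snap('wrist');s=env.get_state();T=R.from_rotvec(s['tcp_rot'])
print(T.as_matrix(),T.inv().apply(p['origin']-s['tcp_pos']),(T.inv()*R.from_rotvec(p['orientation'])).as_matrix(),p['camera_matrix'])
E
```

```text
top main_board [0.5923 0.1593 0.0906] 0.93 0.64 [238. 211.  60.  44.]
top small_board [ 0.6032 -0.1962  0.1513] 0.85 0.8 [391. 218.  36.  23.]
top copper_plate [ 0.4578 -0.1577  0.4069] 0.81 0.89 [385. 280.  22.  17.]
top large_sink [ 0.4567 -0.2938 -1.2749] 0.91 0.62 [436. 272.  28.  34.]
top fan [0.4419 0.1338 0.1382] 0.9 0.62 [264. 281.  29.  31.]
top small_sink [0.4514 0.2888 0.0841] 0.74 0.75 [204. 287.  20.   9.]
top screw_pot [ 0.3736 -0.031  -0.0549] 0.85 0.79 [336. 311.  21.  22.]
top screw_pot [ 0.5249 -0.0532  0.2533] 0.87 0.71 [343. 253.  23.  20.]
top screw_pot [0.3738 0.0485 0.1348] 0.93 0.51 [302. 313.  17.  22.]
top screw_pot [0.6019 0.0112 0.0628] 0.92 0.51 [318. 220.  22.  21.]
top screw_pot [0.4583 0.0076 0.1964] 0.81 0.49 [316. 282.  22.  18.]
side main_board [ 0.6458 -0.1854 -1.4062] 0.34 0.72 [372. 280.  58.  37.]
side main_board [0.5913 0.1584 0.0737] 0.94 0.56 [249. 191.  75.  45.]
side small_board [ 0.4643  0.0171 -0.2751] 0.65 0.21 [260. 253.  24.  28.]
side copper_plate [ 0.4593 -0.16    0.3936] 0.87 0.96 [309. 306.  37.  25.]
side large_sink [ 0.456  -0.296   0.3404] 0.93 0.55 [352. 340.  53.  52.]
side fan [0.4429 0.1317 0.0867] 0.86 0.84 [215. 225.  41.  28.]
side small_sink [ 0.4505  0.2884 -0.0384] 0.85 0.7 [189. 194.  21.  20.]
side screw_pot [ 0.5259 -0.0549  0.3577] 0.92 0.91 [308. 254.  25.  28.]
side screw_pot [0.6019 0.0094 0.3376] 0.79 0.9 [318. 225.  24.  24.]
side screw_pot [0.4584 0.0072 0.331 ] 0.94 0.87 [257. 252.  26.  26.]
side screw_pot [ 0.3741 -0.0298  0.1312] 0.83 0.73 [233. 280.  25.  29.]
side screw_pot [0.3751 0.048  0.2672] 0.83 0.59 [206. 256.  31.  26.]
[[-0.9405  0.3399  0.    ]
 [ 0.3399  0.9405  0.0001]
 [ 0.      0.0001 -1.    ]] [ 0.0803 -0.     -0.1264] [[ 0.0001  0.951   0.3093]
 [ 1.     -0.0001  0.    ]
 [ 0.      0.3093 -0.951 ]] [[372.5621   0.     315.7218]
 [  0.     372.5621 233.009 ]
 [  0.       0.       1.    ]]
```

```bash
python3 -m pendant '[[[0,0,-6.5],[37,-46,-5],0],[[0,0,-6.5],[37,-46,-5],0],[[0,0,-6.5],[37,-46,-5],0],[[0,0,-6.5],[37,-46,-5],0],[[0,0,-6.5],[37,-46,-5],0],[[0,0,-6.5],[37,-46,-5],0],[[0,0,-6.5],[37,-46,-5],0],[[0,0,-6.5],[37,-46,-5],0],[[0,0,-6.5],[37,-46,-5],0],[[0,0,-6.5],[37,-46,-5],0]]' 40
cat >> h.py <<'E'
np.set_printoptions(precision=4,suppress=True)
def tool():
    s=env.get_state();M=R.from_rotvec(s['tcp_rot']).as_matrix();psi=np.degrees(np.arctan2(-M[1,0],-M[0,0]))
    print('t',round(s['time'],2),'tcp mm',(s['tcp_pos']*1e3).round(1),'psi',round(psi,2),'tilt',np.degrees(M[:2,2]).round(2),'w',round(s['grip_width']*1e3,1),'F',s['ft_force'].round(1),'gf',round(s['gripper_force'],1));return s,psi
E
python3 - <<'E'
from h import *
tool();p=snap('wrist','w1')
for o in find(p,'main_board',yaws=[.08]):print(o)
print(cap(p,40,(.5935,.1443),.016))
E
```

```text
time: 2.2
tcp_pos: [0.5921, 0.15, 0.1984]
tcp_rot: [2.124, 2.315, 0.001]
ft_force: [0.6, 0.2, 0.1]
grip_width: 0.0855
gripper_force: 0.0
t 2.2 tcp mm [592.1 150.  198.4] psi -85.06 tilt [0.03 0.03] w 85.5 F [0.6 0.2 0.1] gf 0.0
(array([0.5908, 0.1564, 0.0815]), np.float64(0.9793664630098754), 0.68, [256.2, 111.7, 126.6, 167.6])
[(592.2384033203125, 142.14901733398438, 40.16822814941406, 40.2213249206543, 4.930361270904541)]
```

View pics/w1.png

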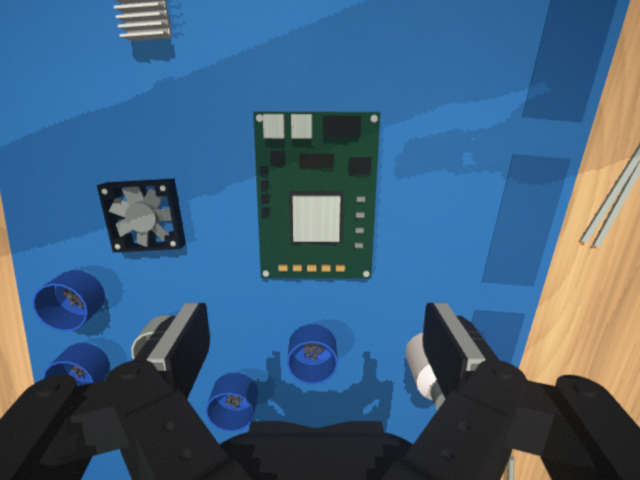

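The wrist view shows the processor cap at about (316,218), the fan at (141,216) and the small sink at the top left. The cap and the board fit agree to within 1 mm. I'll go to the plate next.

```bash
python3 -m pendant '[[[0,0,2],[-13,-31,-6],0],[[0,0,2],[-13,-31,-6],0],[[0,0,2],[-13,-31,-6],0],[[0,0,2],[-13,-31,-6],0],[[0,0,2],[-13,-31,-6],0],[[0,0,2],[-13,-31,-6],0],[[0,0,2],[-13,-31,-6],0],[[0,0,2],[-13,-31,-6],0],[[0,0,2],[-13,-31,-6],0],[[0,0,0],[-13,-31,-6],0]]' 40 >/dev/null
python3 - <<'E'
from h import *
tool();p=snap('wrist','w2')
for o in find(p,'copper_plate'):print(o)
for o in find(p,'small_board',yaws=[.15]):print(o)
for o in find(p,'large_sink'):print(o)
print(cap(p,28,(.602,-.21),.014))
E
```

```text
t 3.55 tcp mm [ 460.8 -159.2  138.4] psi -66.79 tilt [0.05 0.01] w 85.2 F [ 0.3 -0.2  1.1] gf 0.0
(array([ 0.4578, -0.1626,  0.3766]), np.float64(0.932245323060436), 0.85, [279.1, 198.8, 61.2, 57.6])
(array([ 0.6057, -0.1794,  0.189 ]), np.float64(0.5266799708331734), 0.51, [410.3, 287.0, 109.9, 94.7])
(array([ 0.6027, -0.1994,  0.1558]), np.float64(0.40782054148877345), 0.68, [411.2, 286.0, 106.6, 95.7])
(array([ 0.4563, -0.297 ,  0.2893]), np.float64(0.9405207636188109), 0.73, [201.4, 331.1, 78.6, 92.2])
[]
```

View pics/w2.png

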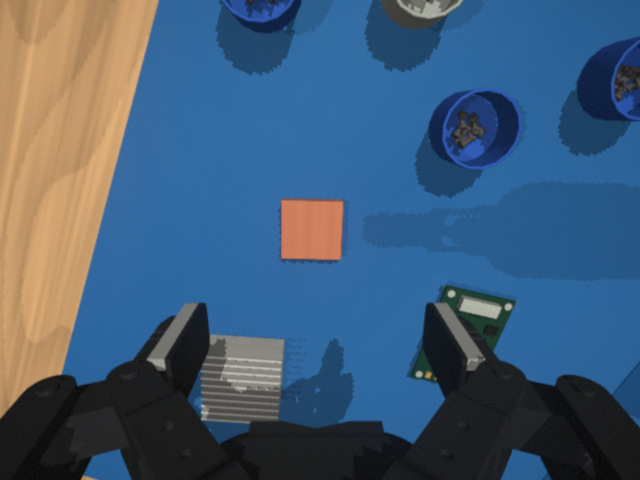

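The plate is at (312,230), almost square to the tool, with the large sink at (242,380). I'll refine the plate by colour.

Run:
```python
from h import *
p=snap('wrist');c=p['color'].astype(int)
m=(c[:,:,0]>c[:,:,2]+60)&(c[:,:,0]>110);m[:,:200]=0;m=cv2.morphologyEx(m.astype(np.uint8),cv2.MORPH_OPEN,np.ones((5,5)))
m[280:]=0
print(m.sum(),fit(p,'copper_plate',m>0,yaws=[.38]))
ct=max(cv2.findContours(m,0,1)[0],key=len);print(cv2.minAreaRect(ray(p,ct[:,0],.010)[:,:2].astype(np.float32)*1000))
```

```text
3545 (array([ 0.4584, -0.1626,  0.3696]), np.float64(0.910083875404099))
((457.5673522949219, -161.10983276367188), (42.944820404052734, 44.22465896606445), 21.495281219482422)
```

```bash
python3 -m pendant '[[[0,0,-1.7],[-3,-2.5,-12],0.3],[[0,0,0],[0,0,-15],0.3],[[0,0,0],[0,0,-15],0.3],[[0,0,0],[0,0,-15],0.3],[[0,0,0],[0,0,-15],0.3],[[0,0,0],[0,0,-15],0.3],[[0,0,0],[0,0,-15],0.3],[[0,0,0],[0,0,-8],0.3],[[0,0,0],[0,0,-4],0.3],[[0,0,0],[0,0,0],0.3]]' 40
python3 - <<'E'
from h import *
tool();snap('side','s1')
p=cv2.imread('pics/s1.png')[230:350,240:400];cv2.imwrite('pics/s1c.png',cv2.resize(p,None,fx=5,fy=5,interpolation=2))
E
```

```text
time: 5.05
tcp_pos: [0.4579, -0.1612, 0.0242]
tcp_rot: [1.77, 2.596, -0.0]
ft_force: [-0.3, 0.2, 0.6]
grip_width: 0.0595
gripper_force: 0.0
t 5.05 tcp mm [ 457.9 -161.2   24.2] psi -68.57 tilt [-0.   -0.01] w 59.5 F [-0.3  0.2  0.6] gf 0.0
```

View pics/s1c.png

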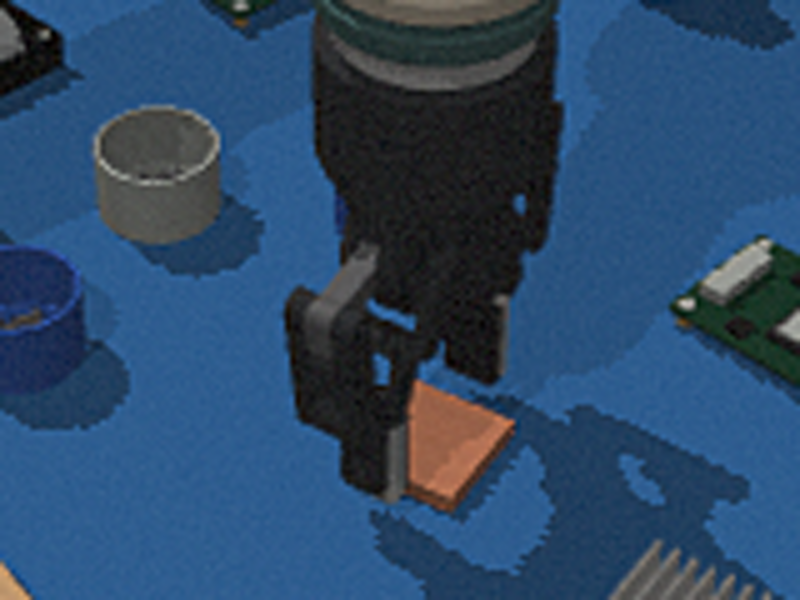

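The crop shows the open fingers straddling the plate. The near pad's tip corner is at about crop (400,498), which is (320,329.6) in the full image. The steel pot at crop (158,175) is clearly grey, not blue. Next, the tip height.

Run:
```python
from h import *
p=snap('side');s,psi=tool();a=np.radians(psi);y=np.array([-np.sin(a),np.cos(a)]);x=np.array([-np.cos(a),-np.sin(a)])
for z in(0,.004,.008,.012,.016):
    for sx in(-1,1):
        P=s['tcp_pos'][:2]-y*.02975+sx*.011*x;print(z,sx,proj(p,[*P,z]).round(1))
```

```text
t 5.15 tcp mm [ 458.2 -161.3   24.6] psi -68.57 tilt [ 0.04 -0.02] w 59.7 F [-0.4  0.8 -0.1] gf 0.0
0 -1 [[321.6 333.9]]
0 1 [[310.5 328.9]]
0.004 -1 [[321.6 332.2]]
0.004 1 [[310.5 327.2]]
0.008 -1 [[321.7 330.5]]
0.008 1 [[310.5 325.5]]
0.012 -1 [[321.7 328.8]]
0.012 1 [[310.5 323.8]]
0.016 -1 [[321.7 327.1]]
0.016 1 [[310.5 322.1]]
```

```bash
python3 -m pendant '[[[0,0,0],[0,-0.7,-4],0.3],[[0,0,0],[0,0,0],0.5],[[0,0,0],[0,0,0],0.6],[[0,0,0],[0,0,0],0.7],[[0,0,0],[0,0,0],0.7],[[0,0,0],[0,0,0],0.7],[[0,0,0],[0,0,0],0.7],[[0,0,0],[0,0,0],0.7],[[0,0,0],[0,0,0],0.7],[[0,0,0],[0,0,0],0.7]]' 40
```

```text
time: 6.4
tcp_pos: [0.4581, -0.1619, 0.0209]
tcp_rot: [1.77, 2.595, 0.001]
ft_force: [-0.4, 0.3, 6.3]
grip_width: 0.0424
gripper_force: 40.7
```

```bash
python3 -m pendant '[[[0,0,0],[0,0,20],0.7],[[0,0,0],[0,0,35],0.7],[[0,0,0],[0,0,35],0.7],[[0,0,-2.4],[19,43.5,0],0.7],[[0,0,-2.4],[19,43.5,0],0.7],[[0,0,-2.4],[19,43.5,0],0.7],[[0,0,-2.4],[19,43.5,0],0.7],[[0,0,-2.4],[19,43.5,0],0.7],[[0,0,-2.4],[19,43.5,0],0.7],[[0,0,-2.2],[20,43,0],0.7]]' 40
python3 - <<'E'
from h import *
s,psi=tool();p=snap('wrist','w3');z=s['tcp_pos'][2]-.0189
for o in find(p,'copper_plate',z=z,yaws=[.08]):print(o)
print(cap(p,40,(.592,.142),.016))
c=p['color'].astype(int);m=((c[:,:,0]>c[:,:,2]+60)&(c[:,:,0]>110)).astype(np.uint8);m=cv2.morphologyEx(m,cv2.MORPH_OPEN,np.ones((5,5)))
m[:,:200]=0;m[:,440:]=0;q,i=fit(p,'copper_plate',m>0,z,[.08]);print(q,i)
E
```

```text
time: 7.65
tcp_pos: [0.5919, 0.1436, 0.1101]
tcp_rot: [-2.127, -2.312, 0.002]
ft_force: [1.4, -0.3, -0.6]
grip_width: 0.0426
gripper_force: 41.2
t 7.65 tcp mm [591.9 143.6 110.1] psi -85.24 tilt [-0.05 -0.04] w 42.6 F [ 1.4 -0.3 -0.6] gf 41.2
(array([0.591 , 0.1426, 0.0783]), np.float64(0.9395787981753797), 0.8, [260.4, 260.2, 108.8, 93.0])
[(435.1130065917969, 134.3692626953125, 34.721351623535156, 36.89827346801758, 16.646562576293945)]
[0.5911 0.1426 0.0912] 0.9340397622448933
```

View pics/w3.png

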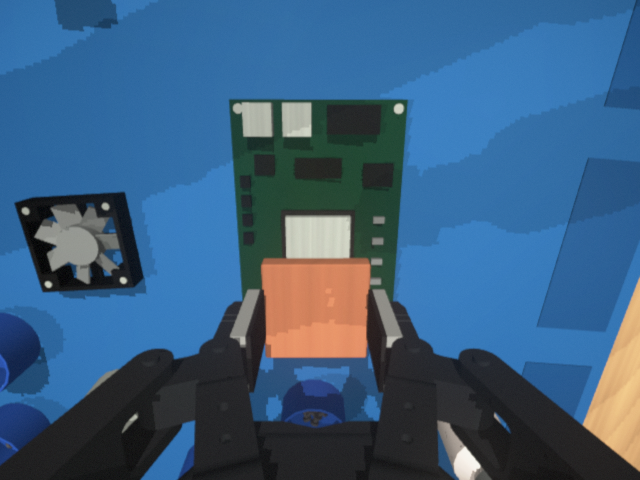

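The plate is held level and square, its centre at about (316,308), just short of the cap top edge at (318,216). I'll check the cap prediction against this nearer view.

Run:
```python
from h import *
p=snap('wrist')
print(proj(p,[[.5905-.0199*s,.1621-.0017*s,.016] for s in(-1,0,1)]))
g=p['color'][:,:,1].astype(int)
for r in(225,235,245):
    row=p['color'][r,270:370].astype(int).min(1);i=np.nonzero(row>120)[0]+270;print(r,i.min(),i.max(), 'pred x of mid', ray(p,[(i.min()+i.max()+1)/2,r+.5],.016)*1e3)
col=p['color'][200:258,318].astype(int).min(1);print(np.nonzero(col>120)[0].min()+200)
```

```text
[[346.8105 227.3813]
 [314.4851 227.1608]
 [282.1384 226.9402]]Traceback (most recent call last):
  File "<stdin>", line 6, in <module>
    return umr_minimum(a, axis, None, out, keepdims, initial, where)
ValueError: zero-size array to reduction operation minimum which has no identity
```

Run:
```python
from h import *
tool();p=snap('wrist','w4')
im=cv2.imread('pics/w3.png');print(np.abs(im[:,:,::-1].astype(int)-p['color']).mean())
print(p['color'][235,270:370:6].tolist());print(p['color'][205:262:3,318].tolist())
print(p['origin'],p['orientation'])
```

```text
t 7.8 tcp mm [591.9 146.  109.5] psi -84.84 tilt [-0.02  0.06] w 42.2 F [-0.6 -0.8 -0.9] gf 41.2
3.418669704861111
[[39, 70, 53], [42, 72, 53], [52, 50, 48], [203, 205, 191], [202, 205, 189], [204, 209, 193], [205, 209, 194], [204, 210, 193], [202, 206, 190], [206, 210, 194], [204, 209, 191], [208, 213, 197], [202, 206, 191], [195, 198, 184], [45, 68, 51], [44, 74, 54], [41, 67, 52]]
[[39, 71, 52], [39, 72, 51], [43, 74, 53], [43, 56, 45], [53, 52, 48], [126, 129, 120], [201, 204, 190], [201, 205, 190], [202, 205, 190], [201, 204, 189], [202, 206, 190], [200, 206, 190], [203, 205, 190], [202, 205, 190], [202, 206, 191], [202, 205, 190], [203, 205, 191], [200, 202, 186], [156, 104, 80]]
[0.584  0.2252 0.236 ] [-0.3133 -0.0138  0.0895]
```

Run:
```python
from h import *
s,psi=tool();p=snap('wrist');z=s['tcp_pos'][2]-.0189
print(find(p,'copper_plate',z=z,yaws=[.08])[0][:2])
for o in find(p,'main_board',yaws=[.08]): print('board',o)
for r in(228,235,245):
    row=p['color'][r,270:370].astype(int).min(1);i=np.nonzero(row>120)[0]+270;print(r,i.min(),i.max(),ray(p,[[i.min(),r+.5],[i.max()+1,r+.5]],.016)*1e3)
col=p['color'][200:258,318].astype(int).min(1);r=np.nonzero(col>120)[0].min()+200;print(r,ray(p,[318.5,r],.016)*1e3)
s,psi=tool()
```

```text
t 7.85 tcp mm [591.3 143.1 109.7] psi -85.02 tilt [-0.06 -0.03] w 42.3 F [ 0.5 -1.  -1.5] gf 41.2
(array([0.5905, 0.1421, 0.0939]), np.float64(0.9351090355405618))
board (array([0.591 , 0.1568, 0.0828]), np.float64(0.7662718128867646), 0.83, [232.5, 98.1, 176.3, 205.1])
228 287 351 [[571.7421 152.4884  16.    ]
 [611.7989 155.9991  16.    ]]
235 287 350 [[572.0302 147.9311  16.    ]
 [611.7128 151.41    16.    ]]
245 287 350 [[572.4479 141.3227  16.    ]
 [612.4813 144.8339  16.    ]]
216 [[590.4418 162.172   16.    ]]
t 8.0 tcp mm [591.3 140.3 110.2] psi -85.3 tilt [-0.05 -0.07] w 42.3 F [-0.3 -0.3 -1.5] gf 41.2
```

Pose readings jitter by a few mm between control periods. I'll average several shots and use differences taken within a single image.

```bash
cat >> h.py <<'E'
def orange(p):
    c=p['color'].astype(int);m=((c[:,:,0]>c[:,:,2]+60)&(c[:,:,0]>110)).astype(np.uint8);m[:,:200]=0;m[:,440:]=0
    n,l,st,_=cv2.connectedComponentsWithStats(cv2.morphologyEx(m,cv2.MORPH_OPEN,np.ones((5,5))));k=1+np.argmax(st[1:,4]);return l==k
def mean_tool(n=10):
    P=[];
    for _ in range(n):
        s=env.get_state();P.append(np.r_[s['tcp_pos'],s['tcp_rot'],s['time']]);env.snapshot('wrist')
    return np.array(P)
E
python3 - <<'E'
from h import *
from scipy.spatial.transform import Rotation
T=[];O=[];D=[]
for k in range(6):
    s=env.get_state();p=snap('wrist');T.append(s['tcp_pos']*1e3);O.append(np.array(p['origin'])*1e3)
    q,i=fit(p,'copper_plate',orange(p),s['tcp_pos'][2]-.0189,[.08])
    e=[]
    for r in(228,235,245):
        row=p['color'][r,270:370].astype(int).min(1);j=np.nonzero(row>120)[0]+270;e.append(ray(p,[(j.min()+j.max()+1)/2,r+.5],.016)[0]*1e3)
    col=p['color'][200:258,318].astype(int).min(1);r=np.nonzero(col>120)[0].min()+200;t=ray(p,[318.5,r],.016)[0]*1e3
    e=np.mean(e,0);cy=t[1]-20;cx=e[0]-.085*(cy-e[1]);D.append([cx,cy,q[0]*1e3,q[1]*1e3,np.degrees(q[2])])
T=np.array(T);O=np.array(O);D=np.array(D)
print(T,T.mean(0));print(O,O.mean(0));print(D,(D[:,:2]-D[:,2:4]).mean(0))
E
```

```text
[[591.3236 140.2511 110.2483]
 [591.482  140.2681 110.353 ]
 [591.6167 140.4694 110.4344]
 [591.7409 140.7314 110.4727]
 [591.8155 141.0314 110.4693]
 [591.8484 141.2986 110.4546]] [591.6379 140.675  110.4054]
[[584.1169 219.7972 236.5175]
 [584.2552 219.781  236.6536]
 [584.3562 219.9369 236.7461]
 [584.4207 220.1735 236.799 ]
 [584.4549 220.4328 236.8208]
 [584.4669 220.6811 236.8196]] [584.3451 220.1338 236.7261]
[[592.4198 142.2498 590.4495 139.2632   5.0465]
 [592.497  142.2659 590.707  139.4019   4.7193]
 [592.5528 142.466  590.857  139.522    4.9827]
 [592.6261 142.1175 590.7756 139.8653   4.8656]
 [592.3985 142.4152 590.8671 140.0087   4.5148]
 [592.4042 142.0641 591.     140.2578   5.1516]] [1.707  2.5433]
```

```bash
python3 -m pendant '[[[0,0,0],[1.6,1.7,-15],0.7],[[0,0,0],[0,0,-18],0.7],[[0,0,0],[0,0,-18],0.7],[[0,0,0],[0,0,-12],0.7],[[0,0,0],[0,0,-6],0.7],[[0,0,0],[0,0,-2],0.7],[[0,0,0],[0,0,0],0.7],[[0,0,0],[0,0,0],0.7],[[0,0,0],[0,0,0],0.7],[[0,0,0],[0,0,0],0.7]]' 40
```

```text
time: 9.55
tcp_pos: [0.5936, 0.1439, 0.0395]
tcp_rot: [2.126, 2.313, 0.001]
ft_force: [0.8, -0.6, -0.5]
grip_width: 0.042
gripper_force: 41.2
```

```bash
python3 -m pendant '[[[0,0,0],[0,-0.5,-2],0.7],[[0,0,0],[0,0,-1],0.7],[[0,0,0],[0,0,-1],0.7],[[0,0,0],[0,0,-0.5],0.7],[[0,0,0],[0,0,0],0.7],[[0,0,0],[0,0,0],0.7],[[0,0,0],[0,0,0],0.7],[[0,0,0],[0,0,0],0.45],[[0,0,0],[0,0,0],0.4],[[0,0,0],[0,0,0],0.35]]' 40
python3 -m pendant '[[[0,0,0],[0,0,0],0.35],[[0,0,0],[0,0,10],0.35],[[0,0,0],[0,0,25],0.3],[[0,0,0],[0,0,30],0.3],[[0,0,0],[0,0,25],0.3],[[0,0,0],[0,0,0],0.2],[[0,0,0],[0,0,0],0],[[0,0,0],[0,0,0],0],[[0,0,0],[0,0,0],0],[[0,0,0],[0,0,0],0]]' 40
python3 - <<'E'
from h import *
tool();p=snap('wrist','w5');q,i=fit(p,'copper_plate',orange(p),.016,[.08]);print(q*1e3,i,np.degrees(q[2]))
for o in find(p,'main_board',yaws=[.08]): print('board',o)
for o in find(p,'fan',yaws=[.08]): print('fan',o)
E
```

```text
time: 10.8
tcp_pos: [0.5936, 0.1433, 0.0347]
tcp_rot: [2.126, 2.313, 0.0]
ft_force: [-0.0, 0.2, -0.5]
grip_width: 0.056
gripper_force: 0.0
time: 12.05
tcp_pos: [0.5933, 0.1432, 0.1243]
tcp_rot: [-2.126, -2.313, 0.001]
ft_force: [0.8, 0.1, -0.3]
grip_width: 0.0852
gripper_force: 0.0
t 12.05 tcp mm [593.3 143.2 124.3] psi -85.18 tilt [-0.05 -0.02] w 85.2 F [ 0.8  0.1 -0.3] gf 0.0
[592.5669 142.9945 102.5581] 0.9512655037382177 5.876147228491596
board (array([0.5909, 0.1565, 0.0824]), np.float64(0.8545519201304155), 0.7, [232.9, 99.7, 167.1, 214.0])
fan (array([0.441 , 0.1301, 0.146 ]), np.float64(0.9355100123859822), 0.7, [29.0, 189.2, 120.3, 93.9])
```

View pics/w5.png

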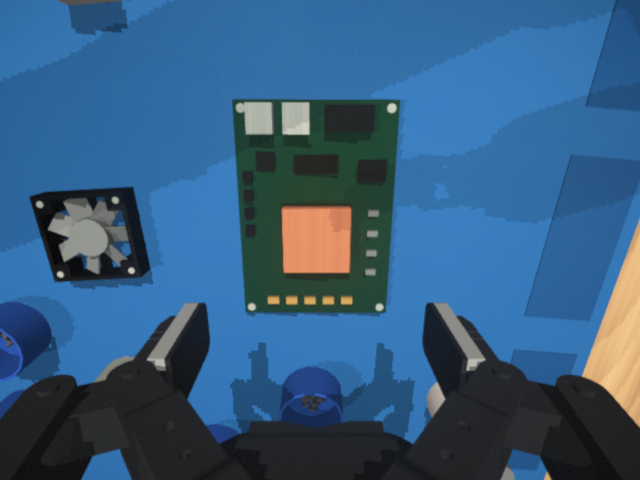

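The plate sits on the cap at (316,240), squared and within 1 mm. Next is the large sink.

```bash
python3 -m pendant '[[[0,0,1.6],[-17,-55,2],0],[[0,0,1.6],[-17,-55,2],0],[[0,0,1.6],[-17,-55,2],0],[[0,0,1.6],[-17,-55,2],0],[[0,0,1.6],[-17,-55,2],0],[[0,0,1.6],[-17,-55,2],0],[[0,0,1.6],[-17,-55,2],0],[[0,0,1.6],[-17,-55,2],0],[[0,0,0],[0,0,0],0],[[0,0,0],[0,0,0],0]]' 40 >/dev/null
python3 -m pendant '[[[0,0,0],[0,0,0],0],[[0,0,0],[0,0,0],0],[[0,0,0],[0,0,0],0],[[0,0,0],[0,0,0],0],[[0,0,0],[0,0,0],0],[[0,0,0],[0,0,0],0],[[0,0,0],[0,0,0],0],[[0,0,0],[0,0,0],0],[[0,0,0],[0,0,0],0],[[0,0,0],[0,0,0],0]]' 40 >/dev/null
python3 - <<'E'
from h import *
tool();p=snap('wrist','w6')
for o in find(p,'large_sink',yaws=[.3]):print(o)
c=p['color'].astype(int);m=(c.max(2)-c.min(2)<45).astype(np.uint8)
tool();p=snap('wrist')
for o in find(p,'large_sink',yaws=[.3]):print(o)
E
```

```text
t 14.7 tcp mm [ 457.5 -296.7  140.8] psi -72.37 tilt [-0.  0.] w 85.6 F [ 0.  -0.7  0. ] gf 0.0
(array([ 0.4556, -0.2967,  0.3094]), np.float64(0.9491332262138614), 0.91, [268.1, 180.9, 87.0, 95.8])
t 14.8 tcp mm [ 457.5 -296.7  140.8] psi -72.37 tilt [-0. -0.] w 85.5 F [0.2 0.1 0.7] gf 0.0
(array([ 0.4556, -0.2965,  0.3157]), np.float64(0.9408954922777489), 0.67, [269.8, 182.0, 84.6, 96.6])
```

View pics/w6.png

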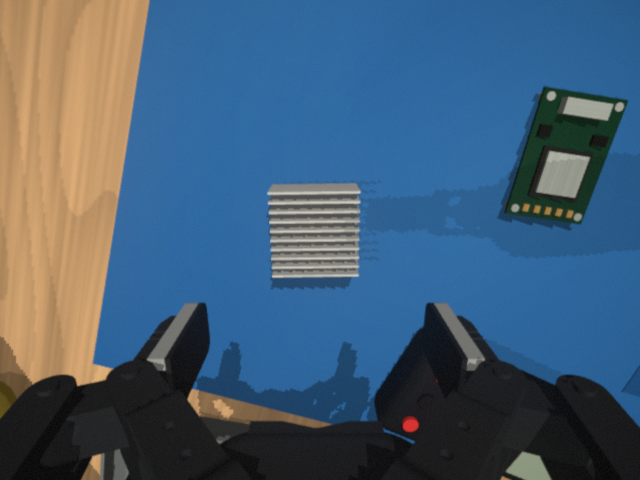

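```bash
python3 -m pendant '[[[0,0,0.3],[-1,1,-25],0],[[0,0,0],[0,0,-30],0],[[0,0,0],[0,0,-30],0],[[0,0,0],[0,0,-20],0],[[0,0,0],[0,0,-8],0],[[0,0,0],[0,0,-2],0],[[0,0,0],[0,0,0],0],[[0,0,0],[0,0,0],0],[[0,0,0],[0,0,0],0.2],[[0,0,0],[0,0,0],0.3]]' 40
python3 -m pendant '[[[0,0,0],[0,0,0],0.4],[[0,0,0],[0,0,0],0.5],[[0,0,0],[0,0,0],0.5],[[0,0,0],[0,0,0],0.5],[[0,0,0],[0,0,0],0.5],[[0,0,0],[0,0,15],0.5],[[0,0,0],[0,0,30],0.5],[[0,0,0],[0,0,35],0.5],[[0,0,0],[0,0,30],0.5],[[0,0,0],[0,0,0],0.5]]' 40
```

```text
time: 16.15
tcp_pos: [0.4567, -0.2958, 0.0262]
tcp_rot: [1.848, 2.54, 0.0]
ft_force: [-0.1, 1.2, 3.6]
grip_width: 0.0597
gripper_force: 5.9
time: 17.4
tcp_pos: [0.4579, -0.2966, 0.1385]
tcp_rot: [1.845, 2.536, 0.001]
ft_force: [0.6, -0.3, -1.1]
grip_width: 0.0592
gripper_force: 43.9
```

```bash
python3 -m pendant '[[[0,0,-1.6],[17,55,0],0.5],[[0,0,-1.6],[17,55,0],0.5],[[0,0,-1.6],[17,55,0],0.5],[[0,0,-1.6],[17,55,0],0.5],[[0,0,-1.6],[17,55,0],0.5],[[0,0,-1.6],[17,55,0],0.5],[[0,0,-1.6],[17,55,0],0.5],[[0,0,-1.6],[18,54,0],0.5],[[0,0,0],[0,0,0],0.5],[[0,0,0],[0,0,0],0.5]]' 40 >/dev/null
python3 -m pendant '[[[0,0,0],[0,0,0],0.5],[[0,0,0],[0,0,0],0.5],[[0,0,0],[0,0,0],0.5],[[0,0,0],[0,0,0],0.5],[[0,0,0],[0,0,0],0.5],[[0,0,0],[0,0,0],0.5],[[0,0,0],[0,0,0],0.5],[[0,0,0],[0,0,0],0.5],[[0,0,0],[0,0,0],0.5],[[0,0,0],[0,0,0],0.5]]' 40 >/dev/null
python3 - <<'E'
from h import *
for k in range(2):
    s,psi=tool();p=snap('wrist','w7')
    for o in find(p,'large_sink',z=s['tcp_pos'][2]-.0242,yaws=[.08]):print(o)
E
```

```text
t 19.9 tcp mm [593.5 143.3 135.8] psi -84.88 tilt [-0.  0.] w 59.3 F [ 0.5 -0.5 -0.3] gf 43.8
(array([0.5925, 0.1427, 0.0988]), np.float64(0.9659672121042835), 0.73, [233.7, 234.7, 161.9, 164.8])
t 20.0 tcp mm [593.5 143.3 135.8] psi -84.88 tilt [-0. -0.] w 59.5 F [-0.1 -0.  -1.2] gf 43.8
(array([0.5926, 0.1427, 0.0948]), np.float64(0.9665985608821606), 0.95, [232.4, 234.3, 163.5, 164.9])
```

View pics/w7.png

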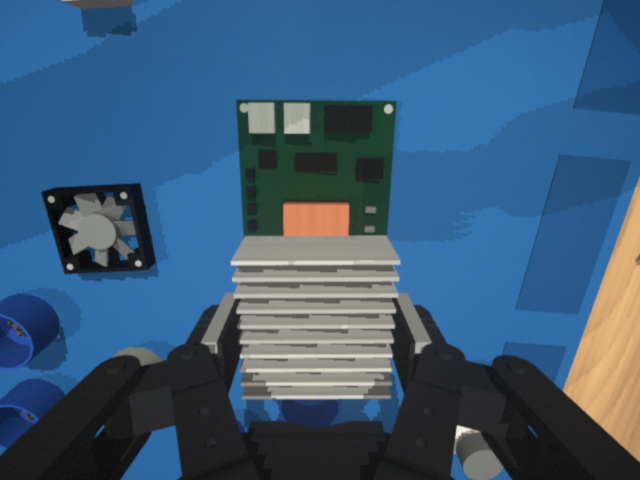

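The sink is held level and square at (316,315), over the copper plate at (316,220). I'll lower it in two stages.

```bash
python3 -m pendant '[[[0,0,-0.3],[0,-0.3,-20],0.5],[[0,0,0],[0,0,-25],0.5],[[0,0,0],[0,0,-20],0.5],[[0,0,0],[0,0,-12],0.5],[[0,0,0],[0,0,-6],0.5],[[0,0,0],[0,0,-2],0.5],[[0,0,0],[0,0,0],0.5],[[0,0,0],[0,0,0],0.5],[[0,0,0],[0,0,0],0.5],[[0,0,0],[0,0,0],0.5]]' 40
python3 -m pendant '[[[0,0,0],[0,0,-1],0.5],[[0,0,0],[0,0,-1],0.5],[[0,0,0],[0,0,-0.5],0.5],[[0,0,0],[0,0,-0.5],0.5],[[0,0,0],[0,0,0],0.5],[[0,0,0],[0,0,0],0.5],[[0,0,0],[0,0,0],0.5],[[0,0,0],[0,0,0],0.5],[[0,0,0],[0,0,0],0.5],[[0,0,0],[0,0,0],0.5]]' 40
```

```text
time: 21.35
tcp_pos: [0.5936, 0.1431, 0.051]
tcp_rot: [2.126, 2.313, 0.001]
ft_force: [0.1, -0.5, -1.4]
grip_width: 0.0598
gripper_force: 43.8
time: 22.6
tcp_pos: [0.5934, 0.143, 0.0485]
tcp_rot: [-2.126, -2.313, -0.0]
ft_force: [-1.6, -0.4, 5.6]
grip_width: 0.0589
gripper_force: 44.6
```

```bash
python3 -m pendant '[[[0,0,0],[0,0,0],0.25],[[0,0,0],[0,0,0],0.2],[[0,0,0],[0,0,0],0.1],[[0,0,0],[0,0,10],0],[[0,0,0],[0,0,30],0],[[0,0,0],[0,0,40],0],[[0,0,0],[0,0,30],0],[[0,0,0],[0,0,0],0],[[0,0,0],[0,0,0],0],[[0,0,0],[0,0,0],0]]' 40
python3 - <<'E'
from h import *
for k in range(2):
    s,psi=tool();p=snap('wrist','w8')
    for o in find(p,'large_sink',z=.024,yaws=[.08]):print(o)
    for o in find(p,'main_board',yaws=[.08]): print('board',o)
for o in find(p,'fan',yaws=[.08]): print('fan',o)
E
```

```text
time: 23.85
tcp_pos: [0.5927, 0.143, 0.1567]
tcp_rot: [-2.125, -2.312, 0.003]
ft_force: [-0.2, 0.5, -0.4]
grip_width: 0.0857
gripper_force: 0.0
t 23.85 tcp mm [592.7 143.  156.7] psi -85.17 tilt [-0.12 -0.02] w 85.7 F [-0.2  0.5 -0.4] gf 0.0
(array([0.5926, 0.142 , 0.0994]), np.float64(0.9518344363095463), 0.63, [271.7, 186.3, 86.4, 95.2])
board (array([0.5909, 0.1565, 0.0823]), np.float64(0.670297399786045), 0.56, [248.5, 100.2, 143.0, 194.9])
t 24.0 tcp mm [593.  142.9 156.9] psi -85.18 tilt [-0.09 -0.03] w 85.3 F [ 1.  -0.  -0.1] gf 0.0
(array([0.5924, 0.1424, 0.1056]), np.float64(0.9680727782229641), 0.93, [266.6, 185.3, 94.2, 98.9])
board (array([0.5909, 0.1564, 0.0818]), np.float64(0.6634629038036396), 0.74, [243.8, 100.4, 147.5, 195.8])
fan (array([0.4408, 0.13  , 0.1499]), np.float64(0.9204644219075574), 0.89, [62.6, 179.9, 103.6, 83.3])
```

```bash
python3 -m pendant '[[[0,0,1],[-30,-2.5,0],0],[[0,0,1],[-40,-3.5,0],0],[[0,0,1],[-40,-3.5,-5],0],[[0,0,0],[-30,-2.5,-6],0],[[0,0,0],[-12,-1,-5],0],[[0,0,0],[0,0,0],0],[[0,0,0],[0,0,0],0],[[0,0,0],[0,0,0],0],[[0,0,0],[0,0,0],0],[[0,0,0],[0,0,0],0]]' 40 >/dev/null
python3 - <<'E'
from h import *
for k in range(3):
    s,psi=tool();p=snap('wrist','w9')
    for o in find(p,'fan',yaws=[.12]):print(o)
    c=p['color'].astype(int);m=((c.max(2)<60)).astype(np.uint8);m[:150]=0;m[310:]=0;m[:,:220]=0;m[:,420:]=0
    m=cv2.morphologyEx(m,cv2.MORPH_OPEN,np.ones((3,3)));ys,xs=np.nonzero(m);h=cv2.convexHull(np.c_[xs,ys].astype(np.int32));M=np.zeros((480,640),np.uint8);cv2.fillConvexPoly(M,h,1);print('dark',fit(p,'fan',M>0,yaws=[.12]))
E
```

```text
t 25.45 tcp mm [441.8 130.  141.8] psi -82.18 tilt [ 0.01 -0.  ] w 85.3 F [ 0.1 -0.4  0.5] gf 0.0
(array([0.4414, 0.1301, 0.1373]), np.float64(0.8730414979253917), 0.88, [272.4, 180.6, 87.3, 88.0])
dark (array([0.4417, 0.1297, 0.1509]), np.float64(0.9488063754048205))
t 25.55 tcp mm [441.6 130.  141.8] psi -82.17 tilt [0. 0.] w 85.3 F [-0.4  1.4  0. ] gf 0.0
(array([0.4414, 0.13  , 0.1484]), np.float64(0.8585712567282421), 0.63, [270.1, 182.6, 88.7, 86.0])
dark (array([0.4418, 0.13  , 0.1539]), np.float64(0.9483582232509036))
t 25.65 tcp mm [441.5 130.  141.8] psi -82.17 tilt [-0.  0.] w 85.4 F [0.3 0.2 0.3] gf 0.0
(array([0.4416, 0.1298, 0.155 ]), np.float64(0.8268761824624073), 0.73, [272.7, 186.4, 87.7, 81.9])
dark (array([0.4418, 0.13  , 0.1526]), np.float64(0.9513293809347833))
```

View pics/w9.png

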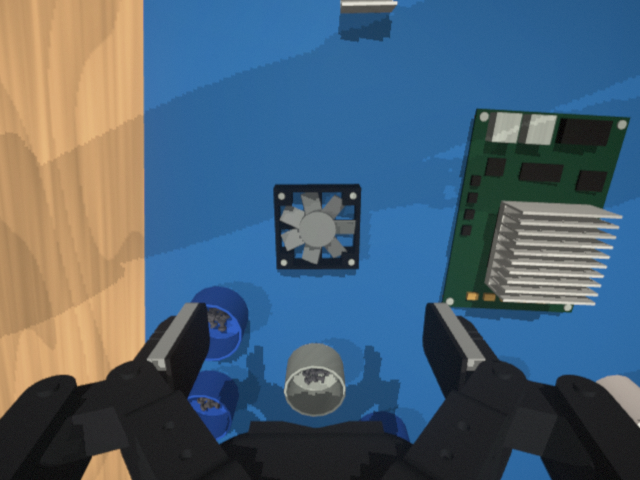

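The fan is at (317,227), and the sink stands square on the plate at (550,250). The grey pot at (315,378) is well clear. I'll pick up the fan.

```bash
python3 -m pendant '[[[0,0,0.9],[0.9,1,-25],0],[[0,0,0],[0,0,-30],0],[[0,0,0],[0,0,-32],0],[[0,0,0],[0,0,-20],0],[[0,0,0],[0,0,-10],0],[[0,0,0],[0,0,-4],0],[[0,0,0],[0,0,0],0],[[0,0,0],[0,0,0],0],[[0,0,0],[0,0,0],0.2],[[0,0,0],[0,0,0],0.3]]' 30
python3 -m pendant '[[[0,0,0],[0,0,0],0.4],[[0,0,0],[0,0,0],0.5],[[0,0,0],[0,0,0],0.5],[[0,0,0],[0,0,0],0.5],[[0,0,0],[0,0,0],0.5],[[0,0,0],[0,0,20],0.5],[[0,0,0],[0,0,35],0.5],[[0,0,0],[0,0,40],0.5],[[0,0,0],[0,0,30],0.5],[[0,0,0],[0,0,10],0.5]]' 30
```

```text
time: 27.0
tcp_pos: [0.4425, 0.1311, 0.0211]
tcp_rot: [2.046, 2.384, 0.001]
ft_force: [-0.5, -0.7, 3.1]
grip_width: 0.0602
gripper_force: 5.2
time: 28.25
tcp_pos: [0.443, 0.1314, 0.1572]
tcp_rot: [2.045, 2.384, 0.004]
ft_force: [0.5, -0.6, -0.8]
grip_width: 0.0587
gripper_force: 33.5
```

```bash
python3 -m pendant '[[[0,0,-1],[30,2,0],0.5],[[0,0,-1],[40,3,0],0.5],[[0,0,-1],[40,3,0],0.5],[[0,0,-0.8],[30,3,-8],0.5],[[0,0,0],[11,1,-8],0.5],[[0,0,0],[0,0,0],0.5],[[0,0,0],[0,0,0],0.5],[[0,0,0],[0,0,0],0.5],[[0,0,0],[0,0,0],0.5],[[0,0,0],[0,0,0],0.5]]' 30 >/dev/null
python3 - <<'E'
from h import *
for k in range(3):
    s,psi=tool();p=snap('wrist','w10')
    for o in find(p,'fan',z=s['tcp_pos'][2]-.0191,yaws=[.08]):print(o)
E
```

```text
t 29.5 tcp mm [593.3 143.2 140.1] psi -85.06 tilt [0.01 0.02] w 59.0 F [ 0.3 -0.2 -0. ] gf 33.5
(array([0.5923, 0.1424, 0.0754]), np.float64(0.9035881619514999), 0.64, [231.8, 239.4, 163.5, 146.4])
t 29.6 tcp mm [593.4 143.1 140. ] psi -85.06 tilt [0.01 0.01] w 59.1 F [ 0.3  0.5 -1. ] gf 33.5
(array([0.5923, 0.1424, 0.0765]), np.float64(0.907724997910948), 0.64, [233.0, 239.7, 158.4, 146.1])
(array([0.5895, 0.1963, 0.0793]), np.float64(0.5527946536083699), 0.57, [239.4, 101.3, 157.5, 197.4])
t 29.7 tcp mm [593.4 143.1 139.9] psi -85.07 tilt [0. 0.] w 58.9 F [-0.5  0.9 -1.8] gf 33.5
(array([0.5925, 0.1423, 0.0737]), np.float64(0.8917833109230516), 0.76, [234.5, 242.2, 160.5, 142.1])
```

View pics/w10.png

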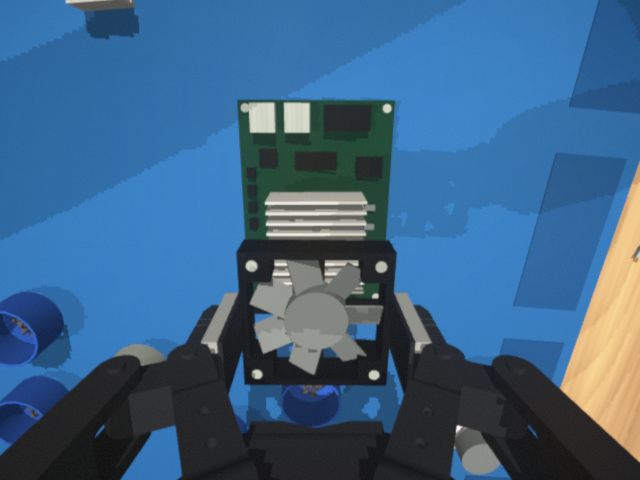

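The fan is held square at (316,315) and lines up with the sink. I'll lower it.

```bash
python3 -m pendant '[[[0,0,0],[0,0,-15],0.5],[[0,0,0],[0,0,-20],0.5],[[0,0,0],[0,0,-17],0.5],[[0,0,0],[0,0,-9],0.5],[[0,0,0],[0,0,-4],0.5],[[0,0,0],[0,0,-1],0.5],[[0,0,0],[0,0,0],0.5],[[0,0,0],[0,0,0],0.5],[[0,0,0],[0,0,0],0.5],[[0,0,0],[0,0,0],0.5]]' 30
python3 -m pendant '[[[0,0,0],[0,0,-1],0.5],[[0,0,0],[0,0,-1],0.5],[[0,0,0],[0,0,-0.5],0.5],[[0,0,0],[0,0,-0.5],0.5],[[0,0,0],[0,0,0],0.5],[[0,0,0],[0,0,0],0.5],[[0,0,0],[0,0,0],0.5],[[0,0,0],[0,0,0],0.5],[[0,0,0],[0,0,0],0.5],[[0,0,0],[0,0,0],0.5]]' 30
```

```text
time: 31.05
tcp_pos: [0.5935, 0.1431, 0.074]
tcp_rot: [2.124, 2.315, 0.001]
ft_force: [0.2, 0.1, -0.2]
grip_width: 0.0589
gripper_force: 33.5
time: 32.3
tcp_pos: [0.5934, 0.1431, 0.0715]
tcp_rot: [-2.124, -2.315, -0.001]
ft_force: [-1.9, 0.7, 7.3]
grip_width: 0.059
gripper_force: 34.1
```

```bash
python3 -m pendant '[[[0,0,0],[0,0,0],0.25],[[0,0,0],[0,0,0],0.2],[[0,0,0],[0,0,0],0.1],[[0,0,0],[0,0,10],0],[[0,0,0],[0,0,30],0],[[0,0,0],[0,0,40],0],[[0,0,0],[0,0,20],0],[[0,0,0],[0,0,0],0],[[0,0,0],[0,0,0],0],[[0,0,0],[0,0,0],0]]' 30
python3 - <<'E'
from h import *
for k in range(2):
    s,psi=tool();p=snap('wrist','w11')
    for o in find(p,'fan',z=.052,yaws=[.08]):print(o)
    for o in find(p,'large_sink',z=.024,yaws=[.08]):print('ls',o)
for o in find(p,'small_sink',yaws=[.0]): print('ss',o)
E
python3 -m pendant '[[[0,0,0],[-20,21,0],0],[[0,0,0],[-28,29,0],0.2],[[0,0,0],[-28,29,0],0.4],[[0,0,0],[-28,29,-10],0.4],[[0,0,0],[-22,22,-10],0.4],[[0,0,0],[-14,14,-10],0.4],[[0,0,0],[0,0,0],0.4],[[0,0,0],[0,0,0],0.4],[[0,0,0],[0,0,0],0.4],[[0,0,0],[0,0,0],0.4]]' 30
python3 - <<'E'
from h import *
for k in range(2):
    s,psi=tool();p=snap('wrist','w12')
    for o in find(p,'small_sink',yaws=[0,.2,-.2]):print(o)
E
```

```text
time: 33.55
tcp_pos: [0.5926, 0.143, 0.1697]
tcp_rot: [-2.123, -2.314, 0.003]
ft_force: [0.2, 0.2, 0.6]
grip_width: 0.0855
gripper_force: 0.0
t 33.55 tcp mm [592.6 143.  169.7] psi -85.07 tilt [-0.12 -0.02] w 85.5 F [0.2 0.2 0.6] gf 0.0
(array([0.5925, 0.1419, 0.082 ]), np.float64(0.8603677770965263), 0.89, [270.3, 193.7, 93.3, 90.3])
ls (array([0.5922, 0.1433, 0.0725]), np.float64(0.21461775475250378), 0.69, [273.9, 183.1, 83.9, 85.7])
t 33.7 tcp mm [593.  142.9 170. ] psi -85.08 tilt [-0.07 -0.02] w 85.5 F [-0.1  0.4 -0.3] gf 0.0
(array([0.5925, 0.142 , 0.0702]), np.float64(0.8841626442408028), 0.8, [266.7, 191.4, 96.3, 91.9])
ls (array([0.5924, 0.1426, 0.0708]), np.float64(0.21017076801991297), 0.89, [271.7, 181.1, 84.6, 90.6])
ss (array([0.4499, 0.2881, 0.1666]), np.float64(0.9242259059439616), 0.58, [92.5, 3.0, 64.0, 17.5])
time: 35.15
tcp_pos: [0.4543, 0.2863, 0.1411]
tcp_rot: [2.125, 2.313, 0.001]
ft_force: [0.0, -0.0, 0.3]
grip_width: 0.0512
gripper_force: 0.0
t 35.15 tcp mm [454.3 286.3 141.1] psi -85.16 tilt [0.05 0.  ] w 51.2 F [ 0.  -0.   0.3] gf 0.0
(array([0.4503, 0.2873, 0.1562]), np.float64(0.9214727432424317), 0.85, [288.2, 204.5, 49.5, 50.5])
t 35.25 tcp mm [453.8 286.6 141. ] psi -85.12 tilt [0.02 0.01] w 51.4 F [ 0.3 -0.1 -0. ] gf 0.0
(array([0.45  , 0.287 , 0.1493]), np.float64(0.927977722390459), 0.63, [288.5, 203.8, 47.5, 51.2])
```

View pics/w12.png

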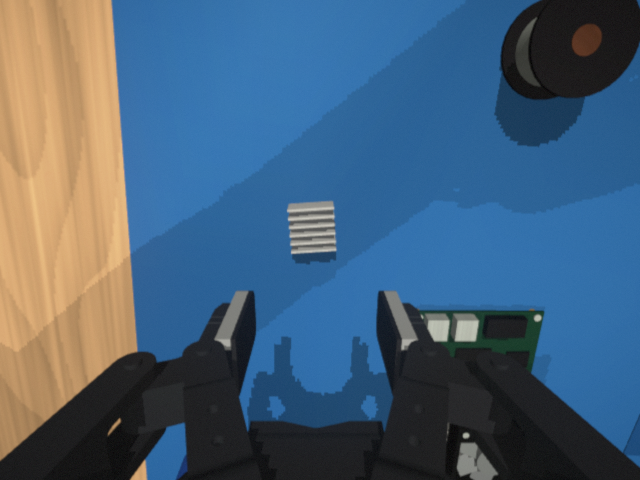

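The small sink is at (312,228), turned about 3.7° from the tool. The spool is at (585,40), clear of the gripper.

```bash
python3 -m pendant '[[[0,0,3.7],[-2.6,1.3,-20],0.4],[[0,0,0],[0,0,-30],0.4],[[0,0,0],[0,0,-30],0.4],[[0,0,0],[0,0,-22],0.4],[[0,0,0],[0,0,-9],0.4],[[0,0,0],[0,0,-3],0.4],[[0,0,0],[0,0,0],0.4],[[0,0,0],[0,0,0],0.4],[[0,0,0],[0,0,0],0.5],[[0,0,0],[0,0,0],0.6]]' 30
python3 -m pendant '[[[0,0,0],[0,0,0],0.7],[[0,0,0],[0,0,0],0.8],[[0,0,0],[0,0,0],0.8],[[0,0,0],[0,0,0],0.8],[[0,0,0],[0,0,0],0.8],[[0,0,0],[0,0,20],0.8],[[0,0,0],[0,0,40],0.8],[[0,0,0],[0,0,40],0.8],[[0,0,0],[0,0,30],0.8],[[0,0,0],[0,0,10],0.8]]' 30
```

```text
time: 36.6
tcp_pos: [0.4509, 0.2885, 0.0271]
tcp_rot: [2.048, 2.382, 0.001]
ft_force: [-0.3, -0.3, -0.1]
grip_width: 0.0343
gripper_force: 0.0
time: 37.85
tcp_pos: [0.4514, 0.2887, 0.1681]
tcp_rot: [2.047, 2.382, 0.004]
ft_force: [0.2, 0.4, -0.7]
grip_width: 0.0308
gripper_force: 30.0
```

```bash
python3 -m pendant '[[[0,0,0],[15.3,-53,0],0.8],[[0,0,0],[15.3,-53,0],0.8],[[0,0,0],[15.3,-53,0],0.8],[[0,0,0],[15.3,-53,0],0.8],[[0,0,0],[15.3,-53,0],0.8],[[0,0,0],[15.3,-53,0],0.8],[[0,0,0],[15.3,-53,0],0.8],[[0,0,0],[15.3,-53,0],0.8],[[0,0,0],[15.3,-53,0],0.8],[[0,0,0],[15.3,-53,0],0.8]]' 30 >/dev/null
python3 -m pendant '[[[0,0,0],[0,0,-20],0.8],[[0,0,0],[0,0,-20],0.8],[[0,0,0],[0,0,-10],0.8],[[0,0,0],[0,0,0],0.8],[[0,0,0],[0,0,0],0.8],[[0,0,0],[0,0,0],0.8],[[0,0,0],[0,0,0],0.8],[[0,0,0],[0,0,0],0.8],[[0,0,0],[0,0,0],0.8],[[0,0,0],[0,0,0],0.8]]' 30 >/dev/null
python3 - <<'E'
from h import *
for k in range(3):
    s,psi=tool();p=snap('wrist','w13')
    for o in find(p,'small_sink',z=s['tcp_pos'][2]-.0251,yaws=[.15]):print('ss',o[:3])
    for o in find(p,'small_board',yaws=[.15]):print('sb',o[:3])
    print(cap(p,28,(.6045,-.206),.014))
E
```

```text
t 40.35 tcp mm [ 603.8 -241.7  116.8] psi -81.38 tilt [0. 0.] w 31.3 F [ 0.1 -0.3  0. ] gf 30.0
ss (array([ 0.603 , -0.2431,  0.1492]), np.float64(0.9394292318436067), 0.72)
sb (array([ 0.6025, -0.1993,  0.1554]), np.float64(0.9809240274589481), 0.64)
[(604.1044921875, -208.7504425048828, 28.01467514038086, 27.85942268371582, 8.62942886352539)]
t 40.5 tcp mm [ 603.8 -241.7  116.8] psi -81.37 tilt [-0.  0.] w 30.6 F [ 0.7 -0.2  0.6] gf 30.0
ss (array([ 0.6031, -0.2429,  0.1612]), np.float64(0.94003202428043), 0.82)
ss (array([ 0.6087, -0.2909,  0.865 ]), np.float64(0.5037676893050241), 0.47)
sb (array([ 0.6026, -0.1993,  0.1618]), np.float64(0.9829456738023078), 0.83)
[(604.0982055664062, -208.7305908203125, 28.026954650878906, 27.854999542236328, 8.63087272644043)]
t 40.65 tcp mm [ 603.8 -241.7  116.8] psi -81.37 tilt [-0.  0.] w 31.1 F [-0.6 -0.3  0.6] gf 30.0
ss (array([ 0.6031, -0.2429,  0.1618]), np.float64(0.9358011762042264), 0.95)
sb (array([ 0.6025, -0.1993,  0.161 ]), np.float64(0.9841561023986858), 0.95)
[(604.0986328125, -208.72325134277344, 28.0107364654541, 27.855573654174805, 8.632015228271484)]
```

View pics/w13.png

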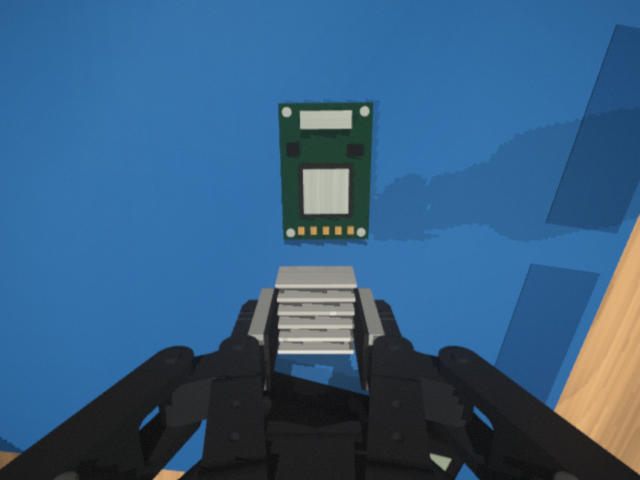

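The chip is at (326,191), the held sink at (316,310), and their yaws match. Move +1.05, +34.2 mm and lower.

```bash
python3 -m pendant '[[[0,0,0],[1,18,0],0.8],[[0,0,0],[0,16.2,-15],0.8],[[0,0,0],[0,0,-20],0.8],[[0,0,0],[0,0,-20],0.8],[[0,0,0],[0,0,-12],0.8],[[0,0,0],[0,0,-5],0.8],[[0,0,0],[0,0,-2],0.8],[[0,0,0],[0,0,0],0.8],[[0,0,0],[0,0,0],0.8],[[0,0,0],[0,0,0],0.8]]' 30
python3 -m pendant '[[[0,0,0],[0,0,0],0.8],[[0,0,0],[0,0,-1],0.8],[[0,0,0],[0,0,-1],0.8],[[0,0,0],[0,0,-1],0.8],[[0,0,0],[0,0,-0.7],0.8],[[0,0,0],[0,0,-0.5],0.8],[[0,0,0],[0,0,0],0.8],[[0,0,0],[0,0,0],0.8],[[0,0,0],[0,0,0],0.8],[[0,0,0],[0,0,0],0.8]]' 30
```

```text
time: 42.05
tcp_pos: [0.6051, -0.2075, 0.0433]
tcp_rot: [2.048, 2.382, 0.001]
ft_force: [0.8, -0.3, -0.6]
grip_width: 0.0313
gripper_force: 30.0
time: 43.3
tcp_pos: [0.6048, -0.2074, 0.0393]
tcp_rot: [-2.048, -2.382, -0.001]
ft_force: [-1.3, 2.3, 5.3]
grip_width: 0.0308
gripper_force: 30.6
```

Contact. I'll release, rise and look.

```bash
python3 -m pendant '[[[0,0,0],[0,0,0],0.6],[[0,0,0],[0,0,0],0.5],[[0,0,0],[0,0,0],0.45],[[0,0,0],[0,0,15],0.4],[[0,0,0],[0,0,35],0.3],[[0,0,0],[0,0,40],0.2],[[0,0,0],[0,0,20],0],[[0,0,0],[0,0,0],0],[[0,0,0],[0,0,0],0],[[0,0,0],[0,0,0],0]]' 30
python3 - <<'E'
from h import *
for k in range(2):
    s,psi=tool();p=snap('wrist','w14')
    for o in find(p,'small_sink',z=.014,yaws=[.15]):print('ss',o[:3])
    for o in find(p,'small_board',yaws=[.15]):print('sb',o[:3])
E
```

```text
time: 44.55
tcp_pos: [0.6039, -0.207, 0.147]
tcp_rot: [-2.046, -2.38, 0.002]
ft_force: [0.4, -0.6, 0.1]
grip_width: 0.085
gripper_force: 0.0
t 44.55 tcp mm [ 603.9 -207.   147. ] psi -81.37 tilt [-0.15  0.06] w 85.0 F [ 0.4 -0.6  0.1] gf 0.0
ss (array([ 0.604 , -0.2091,  0.1664]), np.float64(0.9010452613465665), 0.96)
t 44.7 tcp mm [ 604.4 -207.3  147.6] psi -81.38 tilt [-0.09  0.02] w 85.5 F [0.4 0.6 0. ] gf 0.0
ss (array([ 0.6038, -0.2087,  0.1432]), np.float64(0.9435753229913609), 0.67)
sb (array([ 0.6025, -0.1995,  0.1614]), np.float64(0.7139207272817614), 0.96)
```

```bash
python3 -m pendant '[[[0,0,0],[-25,36,0],0.25],[[0,0,0],[-30,44,0],0.25],[[0,0,0],[-30,44,0],0.25],[[0,0,0],[-30,44,0],0.25],[[0,0,0],[-21,31,-4],0.25],[[0,0,0],[-10,15,-4],0.25],[[0,0,0],[0,0,0],0.25],[[0,0,0],[0,0,0],0.25],[[0,0,0],[0,0,0],0.25],[[0,0,0],[0,0,0],0.25]]' 30 >/dev/null
python3 - <<'E'
from h import *
for k in range(3):
    s,psi=tool();p=snap('wrist','w15')
    for o in find(p,'screw_pot',near=np.array([.458,.007]))[:2]:print(o)
    w=o
E
```

```text
t 46.1 tcp mm [459.3   5.6 140.7] psi -81.45 tilt [ 0.03 -0.02] w 64.0 F [-0.4 -0.1  0.5] gf 0.0
(array([ 0.4568,  0.0048, -0.0106]), np.float64(0.9487666001454506), 0.57, [279.1, 191.4, 68.8, 81.3])
(array([ 0.5246, -0.0575,  0.016 ]), np.float64(0.5670863518311329), 0.75, [354.4, 287.6, 55.7, 73.1])
t 46.2 tcp mm [459.1   6.  140.6] psi -81.42 tilt [ 0.02 -0.01] w 64.0 F [ 0.4 -0.9  0.4] gf 0.0
(array([0.4569, 0.0042, 0.0224]), np.float64(0.934134194915035), 0.93, [277.6, 191.1, 72.7, 80.9])
(array([ 0.5236, -0.057 , -0.1457]), np.float64(0.5663223204761565), 0.95, [358.2, 285.2, 52.9, 77.7])
t 46.3 tcp mm [458.9   6.3 140.6] psi -81.39 tilt [ 0. -0.] w 64.2 F [-0.4  0.4 -0.2] gf 0.0
(array([0.4568, 0.005 , 0.1238]), np.float64(0.9453355194987683), 0.58, [276.3, 192.8, 73.0, 79.6])
(array([ 0.5239, -0.0572,  0.0675]), np.float64(0.5584843341857392), 0.92, [358.3, 283.8, 48.9, 79.6])
```

View pics/w15.png

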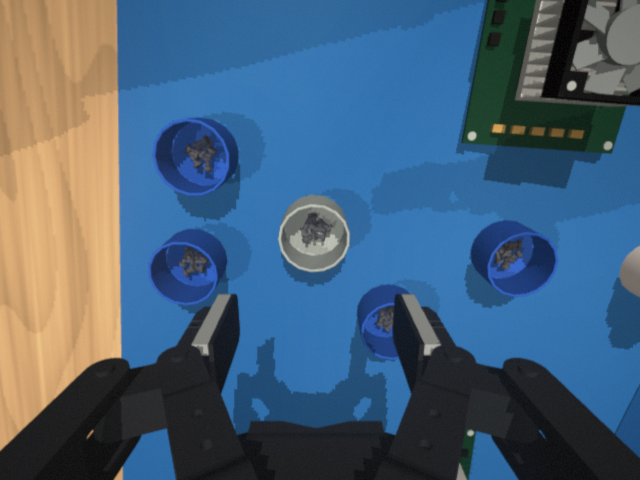

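The steel pot is at (314,233) with blue pots on three sides. The fingers at 64 mm opening clear them.

```bash
python3 -m pendant '[[[0,0,0],[-1.1,-0.7,-20],0.25],[[0,0,0],[0,0,-30],0.25],[[0,0,0],[0,0,-30],0.25],[[0,0,0],[0,0,-22],0.25],[[0,0,0],[0,0,-10],0.25],[[0,0,0],[0,0,-3],0.25],[[0,0,0],[0,0,0],0.25],[[0,0,0],[0,0,0],0.25],[[0,0,0],[0,0,0],0.35],[[0,0,0],[0,0,0],0.4]]' 30
python3 -m pendant '[[[0,0,0],[0,0,0],0.5],[[0,0,0],[0,0,0],0.6],[[0,0,0],[0,0,0],0.6],[[0,0,0],[0,0,0],0.6],[[0,0,0],[0,0,0],0.6],[[0,0,0],[0,0,15],0.6],[[0,0,0],[0,0,30],0.6],[[0,0,0],[0,0,35],0.6],[[0,0,0],[0,0,20],0.6],[[0,0,0],[0,0,0],0.6]]' 30
```

```text
time: 47.65
tcp_pos: [0.4579, 0.0059, 0.0259]
tcp_rot: [2.048, 2.382, 0.001]
ft_force: [0.3, -0.8, 1.3]
grip_width: 0.0514
gripper_force: 0.0
time: 48.9
tcp_pos: [0.4585, 0.0061, 0.1266]
tcp_rot: [2.046, 2.381, 0.003]
ft_force: [-0.2, 0.5, -0.3]
grip_width: 0.0469
gripper_force: 31.2
```

```bash
python3 -m pendant '[[[0,0,0],[25,-22,0],0.6],[[0,0,0],[35,-31,0],0.6],[[0,0,0],[35,-31,0],0.6],[[0,0,0],[25,-23,0],0.6],[[0,0,0],[12.6,-11.7,0],0.6],[[0,0,0],[0,0,0],0.6],[[0,0,0],[0,0,0],0.6],[[0,0,0],[0,0,0],0.6],[[0,0,0],[0,0,0],0.6],[[0,0,0],[0,0,0],0.6]]' 30 >/dev/null
python3 - <<'E'
from h import *
for k in range(2):
    s,psi=tool();p=snap('wrist')
    for o in find(p,'screw_pot',z=s['tcp_pos'][2]-.0239,near=np.array([.59,-.113]))[:1]:print(o)
E
```

```text
t 50.15 tcp mm [ 590.3 -112.5  125.7] psi -81.35 tilt [0.01 0.02] w 47.1 F [-0.7 -0.  -0.9] gf 31.2
(array([ 0.5895, -0.1138, -0.1293]), np.float64(0.9492645192047876), 0.82, [252.0, 247.5, 126.5, 144.5])
t 50.25 tcp mm [ 590.3 -112.7  125.7] psi -81.36 tilt [0.01 0.  ] w 47.3 F [-0.7 -0.5 -0.4] gf 31.2
(array([ 0.5896, -0.1135, -0.0966]), np.float64(0.9683910905220575), 0.88, [251.8, 250.5, 125.6, 143.0])
```

Right on target (589.5, −113.7). I'll lower the pot.

```bash
python3 -m pendant '[[[0,0,0],[0,0,-20],0.6],[[0,0,0],[0,0,-25],0.6],[[0,0,0],[0,0,-25],0.6],[[0,0,0],[0,0,-16],0.6],[[0,0,0],[0,0,-7],0.6],[[0,0,0],[0,0,-3],0.6],[[0,0,0],[0,0,0],0.6],[[0,0,0],[0,0,0],0.6],[[0,0,0],[0,0,0],0.6],[[0,0,0],[0,0,0],0.6]]' 30
python3 -m pendant '[[[0,0,0],[0,0,-1],0.6],[[0,0,0],[0,0,-1],0.6],[[0,0,0],[0,0,-1],0.6],[[0,0,0],[0,0,-1],0.6],[[0,0,0],[0,0,-0.3],0.6],[[0,0,0],[0,0,0],0.6],[[0,0,0],[0,0,0],0.6],[[0,0,0],[0,0,0],0.6],[[0,0,0],[0,0,0],0.6],[[0,0,0],[0,0,0],0.6]]' 30
```

```text
time: 51.6
tcp_pos: [0.5905, -0.1128, 0.0299]
tcp_rot: [2.048, 2.382, 0.0]
ft_force: [0.3, 0.3, -0.7]
grip_width: 0.0472
gripper_force: 31.2
time: 52.85
tcp_pos: [0.5903, -0.1129, 0.0262]
tcp_rot: [-2.048, -2.382, -0.001]
ft_force: [-1.7, 1.5, 7.2]
grip_width: 0.0474
gripper_force: 31.8
```

Release, rise, then move away to look at everything.

```bash
python3 -m pendant '[[[0,0,0],[0,0,0],0.45],[[0,0,0],[0,0,0],0.35],[[0,0,0],[0,0,0],0.3],[[0,0,0],[0,0,15],0.25],[[0,0,0],[0,0,40],0.25],[[0,0,0],[0,0,50],0.25],[[0,0,0],[0,0,50],0.1],[[0,0,0],[0,-25,25],0],[[0,0,0],[0,-30,0],0],[[0,0,0],[0,-15,0],0]]' 30
python3 -m pendant '[[[0,0,0],[0,0,0],0],[[0,0,0],[0,0,0],0],[[0,0,0],[0,0,0],0],[[0,0,0],[0,0,0],0],[[0,0,0],[0,0,0],0],[[0,0,0],[0,0,0],0],[[0,0,0],[0,0,0],0],[[0,0,0],[0,0,0],0],[[0,0,0],[0,0,0],0],[[0,0,0],[0,0,0],0]]' 30 >/dev/null
python3 - <<'E'
from h import *
s,psi=tool();p=snap('wrist')
for o in find(p,'screw_pot',near=np.array([.59,-.113]))[:1]:print('pot',o[:2])
for o in find(p,'small_board',yaws=[.15]):print('sb',o[:2])
for o in find(p,'small_sink',z=.014,yaws=[.15]):print('ss',o[:2])
q=snap('side')
for o in find(q,'fan',z=.052,yaws=[.08])[:1]:print('fan',o[:2])
a=np.hstack([p['color'],q['color']]);cv2.imwrite('pics/fin.png',cv2.resize(a,(800,300),interpolation=3)[:,:,::-1])
E
```

```text
time: 54.1
tcp_pos: [0.59, -0.1848, 0.2066]
tcp_rot: [2.049, 2.379, -0.0]
ft_force: [0.2, 0.3, -0.2]
grip_width: 0.0855
gripper_force: 0.0
t 55.35 tcp mm [ 590.3 -182.9  205.3] psi -81.37 tilt [-0.  0.] w 85.7 F [ 0.7 -0.5 -0. ] gf 0.0
pot (array([ 0.5894, -0.1137,  0.1789]), np.float64(0.9550896905279287))
sb (array([ 0.6021, -0.1993,  0.1581]), np.float64(0.7269395856000191))
ss (array([ 0.604 , -0.2087,  0.1299]), np.float64(0.9135154553089039))
fan (array([0.5922, 0.1428, 0.0916]), np.float64(0.8687516736588415))
```

View pics/fin.png

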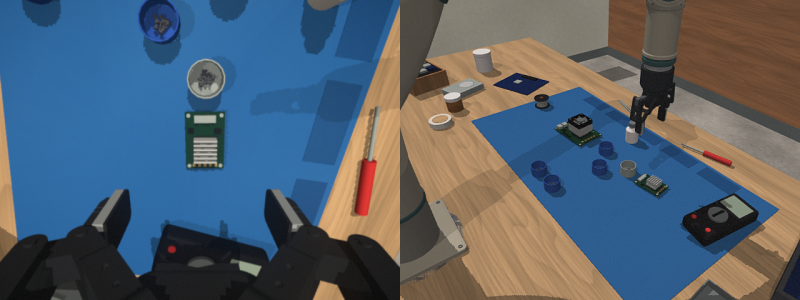

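The final view shows the pot upright at (206,78), in line with the small board's left end. The small sink is on its chip at (205,150), the stack stands square on the large board at (580,127) in the side view, and the bystanders are unmoved. I'll hand it in.

```bash
python3 -c "
from bench import env
print(env.sign_off())"
```

```text
the job is handed in; nothing more can be done
None
```

The job is handed in at about 56 s of the 122 s allowed: the plate, large sink and fan are stacked on the large board's processor, and the small sink is on its chip, all within about 1 mm of centre by camera. The pot stands about 20 mm left of the small board, and the bottle, multimeter and spool look unmoved.

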